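# Lock the bench blower on

### The job

The rinsed tubes in the white rack have to be blown dry hands-free. On the blue blower, the one aimed at the rack, squeeze the orange trigger on top right down, keep it down while you push the green lock-on button beside it into its cheek, then ease off and let go so that the lock holds the trigger on. Do not squeeze the trigger of the grey blower.

Things in the scene. Friction and masses are not known exactly. Their poses are not given: they have to be found in the camera images.
- trigger_pad (a point): Press point on top of the blue blower's orange trigger, 86 mm above the table at rest; sinks with it. Axes: z up, x towards the nozzle, y left, towards the lock-on button. The trigger is a level plate, 60 mm in x, from 18 mm right to 38 mm left of here in y, 20 mm above the flat handle. Motor housing: from 75 mm ahead in x, top 19 mm above the plate. The blower is fixed; its yaw varies.
- lock_face (a point): Centre of the end face of the green lock-on button, 28 mm left (+y) of trigger_pad and 13 mm above the trigger's top at rest; same axes; moves with the button. Face 30 mm (x) by 20 mm (z), looking right (-y); it sticks 14 mm out of a blue cheek, over the trigger's left part. Cheek 44 mm in x, top 115 mm above the table. What holds the trigger down can slide left on it to push the button.
- trigger (a joint): Travel of the blue blower's trigger, m: 0 at rest, 0.014 right down (straight down; spring 3 N at first, 9 N at the bottom, then a hard stop). Held by the lock it rests about 0.008 down.
- lock (a joint): Travel of its lock-on button, m: 0 out, 0.010 fully in (pushed to +y, into the cheek; spring 1 to 2.5 N). Blocked at 0.004 while the trigger is up; goes in when the trigger is deeper than 0.009. Ease the trigger with the button still in: it rises to about 0.008 and the lock holds. A button let go first springs out; squeezing a locked trigger again frees it.
- grey_trigger (a joint): Travel of the trigger of the other blower, of the same build but with a grey body and no rack before its nozzle, m: 0 at rest. Not to be squeezed.

How it is judged:
By the outcome, as a careful person would: the job done as asked, in the order asked, and still so for the second after the job is handed in, with the robot touching nothing.
It also fails if it takes over 32 s, if anything falls off the work surface, if the arm or the gripper's body presses on something with over 40 N, if the wrist force passes 120 N, or if a joint passes its speed limit or range.

### The arm

A 6-joint arm with a two-finger parallel gripper is mounted at the origin on the work surface. World frame = base frame: x ahead of the robot, y to its left, z up, the work surface at z = 0. Lengths are in m, angles in rad, forces in N, time in s.
With the tool pointing down it reaches from about 0.275 to 0.775 m from the base axis. Payload 14.6 kg.
Tool frame: the origin (TCP) lies at the centre of the arm's flange, where the gripper is bolted on; the fingertips stand r.tips_ahead ahead of it and the grasp point (between the pads) lies 155 mm ahead of it (r.tips_ahead is the distance from the TCP to the fingertips, in m); z points along the fingers, y is the line along which they close (so a half turn about z gives the same grasp; the last joint's range is limited). The gripper opens to 85 mm and grips with 20 to 120 N. Pads are 22 mm wide; open, the fingers measure 114 mm over their backs; the gripper's body (76 mm by 85 mm) begins 54 mm behind the grasp point. The pads swing forward as they close: fully open they stand 13 mm farther back than shut.
Start: joints at [1.15, 0.263, -0.048, 1.259, 0, 1.415], TCP at [0.138, 0.507, 0.405] pointing down, gripper open.
Joint ranges: [-2.65, 2.65], [-0.89, 1.7], [-1.18, 1.37], [-2.13, 2.11], [-1.35, 1.29], [-3.14, 3.14]. Speed limits (rad/s): [1.89, 1.89, 2.57, 2.79, 3.14, 3.14].

### API

Orientations are given as a rotation vector (axis times angle).
In Python, from bench import sensors, get_image, camera_info, r gives the robot as it stands. The module is installed in compiled form; this text tells all that it offers.
- The arm moves only by the shell command python3 -m inch 'ROWS' [OPENING] [FORCE]. ROWS is JSON, a list of rows, each an object of numbers: "dx", "dy", "dz": the shift along the tool's x, y, z as a fraction of full scale; "rx", "ry", "rz": the turn, a rotation vector about the tool's x, y, z as a fraction of full scale. A call has 1 to 8 rows; each row is the pose to reach, as a shift and turn from the pose commanded when the call began, along the tool's axes at that moment, turning the shorter way round; what a row does not reach only later rows make up. Full scale, the value 1, is 0.08 m for a shift and 360 degrees for a turn. A row lasts 1/8 s, in which the tool goes at most 62.5 mm and 10.7 degrees, less where a joint would pass 70% of its speed; a pose out of reach is approached as far as the arm can. A call with a number of a shift or a turn outside -1 to 1 is refused whole. A call with a gripper value outside its range is refused whole. OPENING is the opening, from 0 (shut) to 1 (fully open), set as the call begins (- or left out, the last holds). The fingers move at their own pace and stop on an object; FORCE is the grip in N (left out, the last holds). Time passes only in rows, so rows that repeat a pose let the fingers close. It gives the time, the measured TCP pose, the force, the opening and the grip force at its end, in the units of the state.
- sensors.sense(): the state, without advancing time (a new reading comes with each control period).
- get_image(name): name is "scene" or "side" or "wrist"; returns the picture (480x640x3 uint8, red, green, blue); there is no depth.
- camera_info(name): a dict with "K" (3x3 intrinsics, pixels), "distortion" ([k1, k2, p1, p2, k3] as OpenCV has them; the pictures are not rectified), "extrinsics" (4x4, takes a point from camera to world coordinates). Camera axes: x right, y up, looking along -z (the intrinsics and any distortion apply to the point x, -y, -z); pixel columns grow to the right and rows downward; lengths in m; the calibration is good to about 2 mm. A picture is of the moment at which its call begins: read the wrist's pose just before it. camera_info takes no time and is no camera call; for the wrist camera it gives the pose at the moment of the call.
- r.hand_in(): hands the job in; it is judged then, once.
The state is a dict: "time_s": time; "qpos": joint angles; "joint_vel": joint speeds; "joint_efforts": joint torques, N m; "tcp_pos": TCP position; "ee_rot": TCP orientation; "ft_force": force on the tool from outside, world axes, zero at the start; "wrist_torque": the same for the moment, N m; "finger_gap": finger opening in m; "finger_force": force on a finger pad.
Only numpy, scipy, OpenCV 4.12 (cv2) and the standard library are available. Lean on these libraries where they do the work, as an engineer would, in place of code of your own. Each camera call takes 0.05 s, during which the arm holds its last target. There are 200 camera calls.

## Working session

There is one attempt and no reset: what is moved stays moved. The work goes in short steps, Python scripts to look and compute and a shell command to move; the robot and the scene stay as the last step left them, time stands still between calls to the robot, and variables do not carry over. Pictures are saved under pics/ and viewed, at most 10 in all, crops included, and the job is handed in when it is done.

```bash
mkdir -p pics; python3 - <<'E'
from bench import sensors,get_image,camera_info,r
import cv2,numpy as np
for n in ["scene","side"]:
    cv2.imwrite(f"pics/{n}0.png",get_image(n)[:,:,::-1]); c=camera_info(n); print(n,np.round(c["K"],1).tolist(),c["distortion"],np.round(c["extrinsics"],3).tolist())
s=sensors.sense();print(s["time_s"],s["tcp_pos"],s["ee_rot"],r.tips_ahead,s["finger_gap"])
E
```

```text
scene [[598.3, 0.0, 325.2], [0.0, 598.3, 248.4], [0.0, 0.0, 1.0]] [-0.00896318  0.          0.          0.          0.        ] [[-0.873, -0.399, 0.279, 0.813], [0.487, -0.708, 0.511, 0.515], [-0.006, 0.582, 0.813, 0.973], [0.0, 0.0, 0.0, 1.0]]
side [[493.7, 0.0, 318.1], [0.0, 493.7, 237.7], [0.0, 0.0, 1.0]] [-0.06834066  0.          0.          0.          0.        ] [[0.926, 0.173, -0.337, 0.273], [-0.378, 0.463, -0.802, -0.59], [0.017, 0.869, 0.494, 0.526], [0.0, 0.0, 0.0, 1.0]]
0.1 [0.13788109 0.50651144 0.40428255] [-4.16212256e-01 -3.11363136e+00  1.32967181e-03] 0.1734 0.0853265611411089
```

View pics/scene0.png

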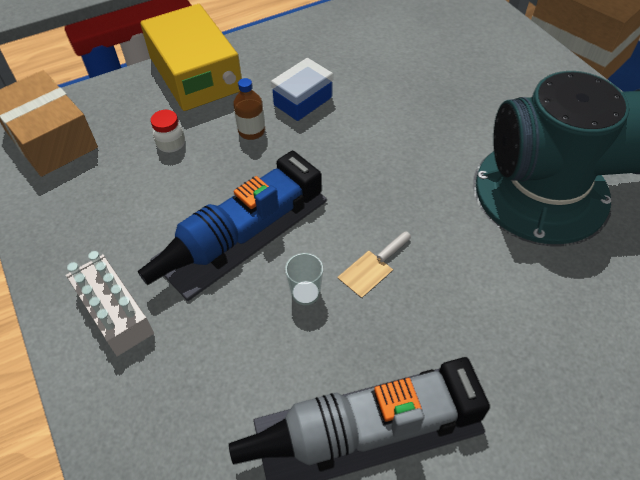

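View pics/side0.png

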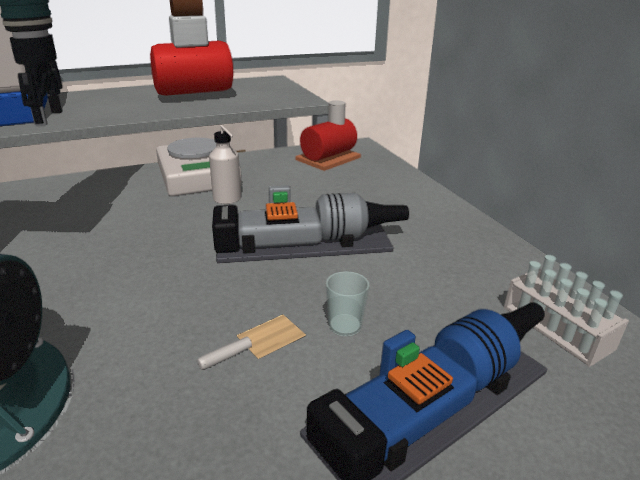

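The blue blower is aimed at the rack: its trigger is at about (250,192) in scene and (420,380) in side. I'll enlarge both.

```bash
python3 - <<'E'
import cv2,numpy as np
a=cv2.imread("pics/scene0.png")[165:225,210:290]; b=cv2.imread("pics/side0.png")[320:420,360:480]
a=cv2.resize(a,(640,480),interpolation=cv2.INTER_CUBIC);b=cv2.resize(b,(720,600),interpolation=cv2.INTER_CUBIC)
cv2.imwrite("pics/a.png",a);cv2.imwrite("pics/b.png",b)
E
```

```text
(no output)
```

View pics/a.png

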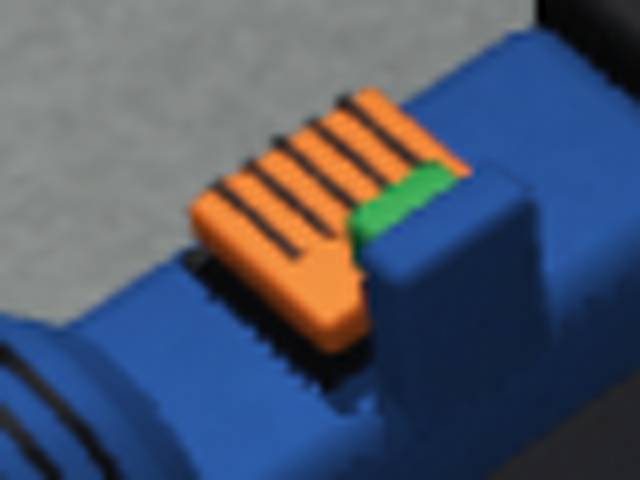

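View pics/b.png

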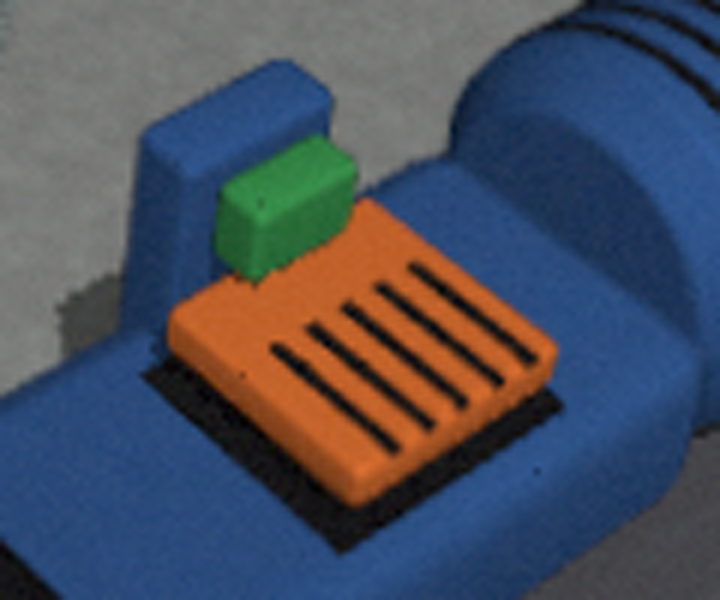

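Side crop: the orange top's corners are at rear-left (172,312), rear-right (355,492), front-right (556,350), front-left (370,200). The green face's upper edge runs about (262,208)–(355,175). Scene crop: front-right (195,210), rear-right (365,90), front-left (328,335). I'll fit x, y and yaw to these.

```bash
cat > h.py <<'E'
import cv2,numpy as np
from scipy.spatial.transform import Rotation as R
from scipy.optimize import least_squares
def proj(c,P):
    E=np.array(c["extrinsics"]);p=(np.atleast_2d(P)-E[:3,3])@E[:3,:3]*[1,-1,-1]
    return cv2.projectPoints(p,np.zeros(3),np.zeros(3),np.array(c["K"]),np.array(c["distortion"]))[0][:,0]
E
python3 - <<'E'
from h import *
from bench import camera_info,sensors
M=dict(RL=(-30,38,0),RR=(-30,-18,0),FR=(30,-18,0),FL=(30,38,0))
ob={"side":{"RL":(172/6+360,312/6+320),"RR":(355/6+360,492/6+320),"FR":(556/6+360,350/6+320),"FL":(370/6+360,200/6+320)},
"scene":{"FR":(195/8+210,210/8+165),"RR":(365/8+210,90/8+165),"FL":(328/8+210,335/8+165)}}
C={n:camera_info(n) for n in ob}
def f(p,cams,zf=False):
    o=[]
    for n in cams:
        P=np.array([M[k] for k in ob[n]])/1e3@R.from_euler("z",p[2]).as_matrix().T+[p[0],p[1],.086+(p[3] if zf else 0)]
        o.append((proj(C[n],P)-np.array(list(ob[n].values()))).ravel())
    return np.concatenate(o)
for cams in (["side"],["scene"],["side","scene"]):
    best=min((least_squares(f,[.5,-.2,y],args=(cams,),loss="soft_l1") for y in (-2,-1,0,1,2,3)),key=lambda s:s.cost)
    print(cams,np.round(best.x,4),np.degrees(best.x[2]),np.round(best.fun,1))
b=least_squares(f,[*best.x,0],args=(cams,True));print(b.x)
s=sensors.sense();print(R.from_rotvec(s["ee_rot"]).as_matrix().round(3))
E
```

```text
['side'] [ 0.5629 -0.2454  0.2275] 13.036778203038278 [-1.8  0.2  0.2 -0.9  1.8  0.8 -0.2 -0.3]
['scene'] [ 0.5659 -0.2412  0.2617] 14.992679872149465 [-1.5  0.2  0.7 -0.7  0.3  0.3]
['side', 'scene'] [ 0.5637 -0.2444  0.2377] 13.618920229706813 [-1.7 -0.1  0.7 -1.6  1.8 -0.1 -0.5 -0.9 -1.2 -1.6  1.4 -2.1  0.  -1.2]
[ 0.56492361 -0.24302435  0.23639737 -0.00297532]
[[-0.965  0.263 -0.   ]
 [ 0.263  0.965 -0.001]
 [ 0.    -0.001 -1.   ]]
```

Both cameras put the pad at about (0.565, -0.243) with yaw about 13.6°. The heights are consistent, since the free-z fit differs by only 3 mm. Next I transfer high with the fingers shut. In current tool axes that is about -0.61 m in x and -0.61 m in y.

```bash

python3 -m inch '[{"dx":-0.5,"dy":-0.5},{"dx":-1,"dy":-1},{"dx":-1,"dy":-1}]' 0 20
python3 -m inch '[{"dx":-0.5,"dy":-0.5},{"dx":-1,"dy":-1},{"dx":-1,"dy":-1}]'
python3 -m inch '[{"dx":-0.5,"dy":-0.5},{"dx":-1,"dy":-1},{"dx":-1,"dy":-1}]'
python3 -m inch '[{"dx":-0.5,"dy":-0.5},{"dx":-1,"dy":-1},{"dx":-1,"dy":-1}]'
```

```text
$[0]: bad value
$[0]: bad value
$[0]: bad value
$[0]: bad value
```

```bash

python3 -m inch '[{"dx":-0.5,"dy":-0.5,"dz":0,"rx":0,"ry":0,"rz":0},{"dx":-1,"dy":-1,"dz":0,"rx":0,"ry":0,"rz":0},{"dx":-1,"dy":-1,"dz":0,"rx":0,"ry":0,"rz":0}]' 0 20
```

```text
time_s: 0.48
tcp_pos: [0.1951, 0.4061, 0.4048]
ee_rot: [0.422, 3.113, -0.001]
ft_force: [0.4, 0.6, 0.2]
finger_gap: 0.0323
finger_force: 0.0
```

```bash

python3 -m inch '[{"dx":-0.5,"dy":-0.5,"dz":0,"rx":0,"ry":0,"rz":0},{"dx":-1,"dy":-1,"dz":0,"rx":0,"ry":0,"rz":0},{"dx":-1,"dy":-1,"dz":0,"rx":0,"ry":0,"rz":0}]'
python3 -m inch '[{"dx":-0.5,"dy":-0.5,"dz":0,"rx":0,"ry":0,"rz":0},{"dx":-1,"dy":-1,"dz":0,"rx":0,"ry":0,"rz":0},{"dx":-1,"dy":-1,"dz":0,"rx":0,"ry":0,"rz":0}]'
python3 -m inch '[{"dx":-0.5,"dy":-0.5,"dz":0,"rx":0,"ry":0,"rz":0},{"dx":-1,"dy":-1,"dz":0,"rx":0,"ry":0,"rz":0},{"dx":-1,"dy":-1,"dz":0,"rx":0,"ry":0,"rz":0}]'
python3 -m inch '[{"dx":-0.5,"dy":-0.5,"dz":0,"rx":0,"ry":0,"rz":0},{"dx":-1,"dy":-1,"dz":0,"rx":0,"ry":0,"rz":0},{"dx":-1,"dy":-1,"dz":0,"rx":0,"ry":0,"rz":0}]'
python3 -m inch '[{"dx":-0.5,"dy":-0.5,"dz":0,"rx":0,"ry":0,"rz":0},{"dx":-1,"dy":-1,"dz":0,"rx":0,"ry":0,"rz":0},{"dx":-1,"dy":-1,"dz":0,"rx":0,"ry":0,"rz":0}]'
python3 -c "
from bench import sensors;print(sensors.sense()['qpos'])"
```

```text
time_s: 0.85
tcp_pos: [0.2514, 0.3085, 0.4047]
ee_rot: [0.423, 3.113, -0.0]
ft_force: [-0.6, 0.9, 0.1]
finger_gap: 0.0002
finger_force: 0.0
time_s: 1.23
tcp_pos: [0.3079, 0.2105, 0.4047]
ee_rot: [0.424, 3.113, -0.0]
ft_force: [0.6, 0.7, 0.3]
finger_gap: -0.0001
finger_force: 0.0
time_s: 1.6
tcp_pos: [0.3642, 0.1126, 0.4045]
ee_rot: [-0.422, -3.113, 0.0]
ft_force: [-0.7, 0.2, -0.1]
finger_gap: 0.0
finger_force: 0.0
time_s: 1.98
tcp_pos: [0.4205, 0.015, 0.4043]
ee_rot: [-0.419, -3.113, -0.0]
ft_force: [0.7, 0.1, -0.5]
finger_gap: -0.0001
finger_force: 0.0
time_s: 2.35
tcp_pos: [0.4768, -0.0828, 0.404]
ee_rot: [-0.417, -3.113, -0.0]
ft_force: [0.1, 0.4, 0.4]
finger_gap: 0.0003
finger_force: 0.0
[-3.40548660e-01  1.93179374e-01 -1.45233035e-01  1.23307339e+00
  1.57950164e-04 -7.41613469e-02]
```

```bash

python3 -m inch '[{"dx":-0.5,"dy":-0.5,"dz":0,"rx":0,"ry":0,"rz":0},{"dx":-1,"dy":-1,"dz":0,"rx":0,"ry":0,"rz":0},{"dx":-1,"dy":-1,"dz":0,"rx":0,"ry":0,"rz":0}]'
python3 -m inch '[{"dx":-0.3,"dy":-0.3,"dz":0,"rx":0,"ry":0,"rz":0.025},{"dx":-0.6,"dy":-0.62,"dz":0,"rx":0,"ry":0,"rz":0.055},{"dx":-0.6,"dy":-0.62,"dz":0,"rx":0,"ry":0,"rz":0.083},{"dx":-0.6,"dy":-0.62,"dz":0,"rx":0,"ry":0,"rz":0.111},{"dx":-0.6,"dy":-0.62,"dz":0,"rx":0,"ry":0,"rz":0.14},{"dx":-0.6,"dy":-0.62,"dz":0,"rx":0,"ry":0,"rz":0.17},{"dx":-0.6,"dy":-0.62,"dz":0,"rx":0,"ry":0,"rz":0.17},{"dx":-0.6,"dy":-0.62,"dz":0,"rx":0,"ry":0,"rz":0.17}]'
python3 - <<'E'
from h import *
from bench import *
s=sensors.sense();print(s["qpos"].round(3) if hasattr(s["qpos"],"round") else s["qpos"]);print(R.from_rotvec(s["ee_rot"]).as_matrix().round(3))
for y in(.2377,):
  d=R.from_rotvec(s["ee_rot"]).as_matrix().T@(np.array([.565,-.243,.086])-s["tcp_pos"]);print(d)
c=camera_info("wrist");cv2.imwrite("pics/w1.png",get_image("wrist")[:,:,::-1]);np.savez("w1.npz",**{k:np.array(v) for k,v in c.items()})
E
```

```text
time_s: 2.72
tcp_pos: [0.5329, -0.1807, 0.4037]
ee_rot: [-0.416, -3.113, -0.001]
ft_force: [-0.7, 1.2, 0.0]
finger_gap: -0.0002
finger_force: 0.0
time_s: 3.72
tcp_pos: [0.5647, -0.2397, 0.4048]
ee_rot: [-1.936, -2.474, -0.0]
ft_force: [0.3, -0.3, 0.3]
finger_gap: 0.0001
finger_force: 0.0
[-0.534  0.419  0.19   1.342  0.     0.794]
[[-0.24   0.971 -0.   ]
 [ 0.971  0.24   0.   ]
 [ 0.     0.    -1.   ]]
[-0.00336871 -0.00050049  0.31883609]
```

View pics/w1.png

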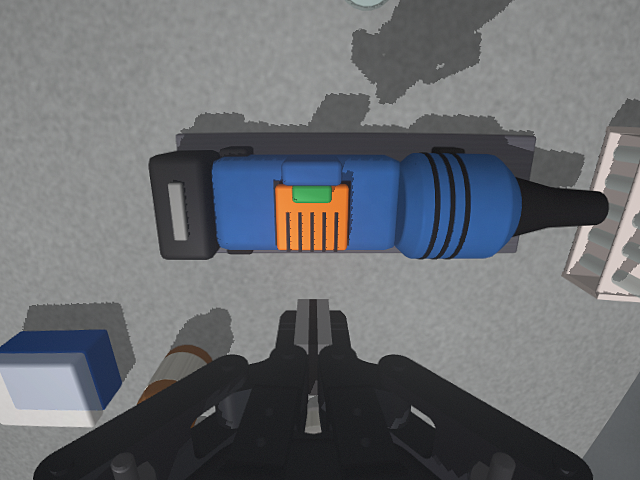

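The wrist view is square to the blower. The plate spans columns 275–348, its right (-y) edge is at row about 250, and its top left edge meets the cheek at row about 184. The green face's lower edge is at row about 203, columns 293–332. I'll convert these to tool offsets.

```bash
python3 - <<'E'
from h import *
from bench import sensors
c=np.load("w1.npz");s=sensors.sense();T=R.from_rotvec(s["ee_rot"]).as_matrix()
def px(u,v,z):
    n=cv2.undistortPoints(np.array([[[u,v]]],float),c["K"],c["distortion"])[0,0];E=c["extrinsics"]
    d=E[:3,:3]@[n[0],-n[1],-1];return E[:3,3]+d*(z-E[2,3])/d[2]
for n,u,v,z in[("rear right",275.5,250,.086),("front right",348,250,.086),("face top rear",293,202.5,.109),("face top front",332,202.5,.109),("cheek front top edge rear",281,181,.115)]:
    P=px(u,v,z);print(n,P.round(4),(T.T@(P-s["tcp_pos"])).round(4))
E
```

```text
rear right [ 0.5377 -0.2679  0.086 ] [-0.0205 -0.0327  0.3188]
front right [ 0.5975 -0.253   0.086 ] [-0.0204  0.0289  0.3188]
face top rear [ 0.5431 -0.2193  0.109 ] [ 0.0254 -0.0159  0.2958]
face top front [ 0.5714 -0.2122  0.109 ] [0.0254 0.0133 0.2958]
cheek front top edge rear [ 0.5312 -0.2047  0.115 ] [ 0.0424 -0.024   0.2898]
```

The pad is at tool (-2.5, -1.5) mm, in agreement with the first fix. I'll press with the tip centre 6 mm left of the pad. I'll descend first to about 10 mm above the plate.

```bash

python3 -m inch '[{"dx":0.045,"dy":-0.02,"dz":0.5,"rx":0,"ry":0,"rz":0},{"dx":0.045,"dy":-0.02,"dz":1,"rx":0,"ry":0,"rz":0},{"dx":0.045,"dy":-0.02,"dz":1,"rx":0,"ry":0,"rz":0}]'
python3 -m inch '[{"dx":0,"dy":0,"dz":0.4,"rx":0,"ry":0,"rz":0},{"dx":0,"dy":0,"dz":0.68,"rx":0,"ry":0,"rz":0},{"dx":0,"dy":0,"dz":0.68,"rx":0,"ry":0,"rz":0},{"dx":0,"dy":0,"dz":0.68,"rx":0,"ry":0,"rz":0}]'
python3 - <<'E'
from bench import *
import cv2
im=get_image("wrist")[:,:,::-1];im2=get_image("side")[300:420,340:500,::-1]
cv2.imwrite("pics/w2.png",cv2.hconcat([cv2.resize(im,(400,300)),cv2.resize(im2,(400,300))]))
E
```

```text
time_s: 4.15
tcp_pos: [0.5614, -0.2375, 0.3227]
ee_rot: [-1.938, -2.467, 0.001]
ft_force: [-0.5, 0.4, 1.0]
finger_gap: -0.0002
finger_force: 0.0
time_s: 4.65
tcp_pos: [0.5625, -0.2384, 0.2722]
ee_rot: [1.941, 2.467, 0.0]
ft_force: [-0.2, -0.5, -0.3]
finger_gap: 0.0
finger_force: 0.0
```

View pics/w2.png

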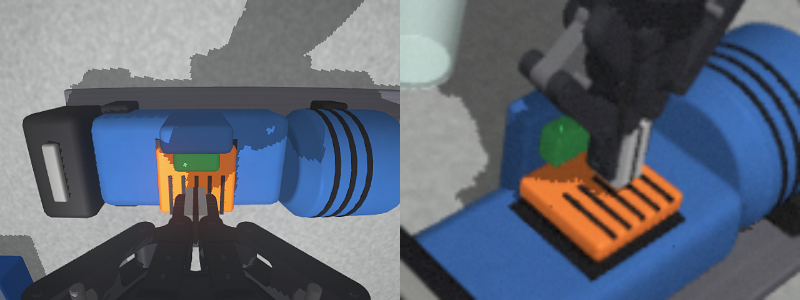

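The tips hang over the slotted plate, right of the green button and clear of the cheek, about 13 mm above the plate. I'll press down now: 13 mm plus 14 mm of travel, in steps.

```bash

python3 -m inch '[{"dx":0,"dy":0,"dz":0.1,"rx":0,"ry":0,"rz":0},{"dx":0,"dy":0,"dz":0.18,"rx":0,"ry":0,"rz":0},{"dx":0,"dy":0,"dz":0.22,"rx":0,"ry":0,"rz":0},{"dx":0,"dy":0,"dz":0.26,"rx":0,"ry":0,"rz":0},{"dx":0,"dy":0,"dz":0.26,"rx":0,"ry":0,"rz":0}]'
python3 -m inch '[{"dx":0,"dy":0,"dz":0.03,"rx":0,"ry":0,"rz":0},{"dx":0,"dy":0,"dz":0.06,"rx":0,"ry":0,"rz":0},{"dx":0,"dy":0,"dz":0.07,"rx":0,"ry":0,"rz":0},{"dx":0,"dy":0,"dz":0.07,"rx":0,"ry":0,"rz":0}]'
```

```text
time_s: 5.38
tcp_pos: [0.5622, -0.2383, 0.2496]
ee_rot: [1.943, 2.468, 0.0]
ft_force: [0.6, 0.2, 6.6]
finger_gap: 0.0
finger_force: 3.2
time_s: 5.88
tcp_pos: [0.5621, -0.2382, 0.2453]
ee_rot: [1.942, 2.467, 0.0]
ft_force: [-3.9, 2.4, 21.0]
finger_gap: 0.0
finger_force: 10.7
```

At the hard stop (21 N against the 9 N spring). Now I slide left about 23 mm while holding it down.

```bash

python3 -m inch '[{"dx":0.04,"dy":0,"dz":-0.005,"rx":0,"ry":0,"rz":0},{"dx":0.08,"dy":0,"dz":-0.005,"rx":0,"ry":0,"rz":0},{"dx":0.12,"dy":0,"dz":-0.005,"rx":0,"ry":0,"rz":0},{"dx":0.15,"dy":0,"dz":-0.005,"rx":0,"ry":0,"rz":0},{"dx":0.18,"dy":0,"dz":-0.005,"rx":0,"ry":0,"rz":0},{"dx":0.18,"dy":0,"dz":-0.005,"rx":0,"ry":0,"rz":0}]'
python3 -m inch '[{"dx":0.03,"dy":0,"dz":0,"rx":0,"ry":0,"rz":0},{"dx":0.06,"dy":0,"dz":0,"rx":0,"ry":0,"rz":0},{"dx":0.09,"dy":0,"dz":0,"rx":0,"ry":0,"rz":0},{"dx":0.09,"dy":0,"dz":0,"rx":0,"ry":0,"rz":0}]'
python3 -m inch '[{"dx":0.02,"dy":0,"dz":0,"rx":0,"ry":0,"rz":0},{"dx":0.03,"dy":0,"dz":0,"rx":0,"ry":0,"rz":0},{"dx":0.03,"dy":0,"dz":0,"rx":0,"ry":0,"rz":0}]'
```

```text
time_s: 6.62
tcp_pos: [0.5593, -0.225, 0.2453]
ee_rot: [1.942, 2.465, -0.001]
ft_force: [1.6, -6.1, 11.7]
finger_gap: 0.0001
finger_force: 5.6
time_s: 7.12
tcp_pos: [0.5576, -0.2181, 0.2453]
ee_rot: [1.942, 2.465, -0.001]
ft_force: [1.0, -6.7, 10.4]
finger_gap: 0.0001
finger_force: 5.4
time_s: 7.5
tcp_pos: [0.5571, -0.2159, 0.2453]
ee_rot: [1.942, 2.465, -0.002]
ft_force: [1.0, -7.2, 10.3]
finger_gap: -0.0001
finger_force: 5.3
```

```bash

python3 -m inch '[{"dx":0.02,"dy":0,"dz":0,"rx":0,"ry":0,"rz":0},{"dx":0.03,"dy":0,"dz":0,"rx":0,"ry":0,"rz":0},{"dx":0.03,"dy":0,"dz":0,"rx":0,"ry":0,"rz":0}]'
```

```text
time_s: 7.88
tcp_pos: [0.5569, -0.215, 0.2454]
ee_rot: [1.941, 2.461, -0.006]
ft_force: [2.9, -21.9, 3.8]
finger_gap: -0.0001
finger_force: 12.7
```

The button has bottomed out (22 N sideways). Now I ease up with the button still held in.

```bash

python3 -m inch '[{"dx":-0.008,"dy":0,"dz":-0.02,"rx":0,"ry":0,"rz":0},{"dx":-0.008,"dy":0,"dz":-0.04,"rx":0,"ry":0,"rz":0},{"dx":-0.008,"dy":0,"dz":-0.06,"rx":0,"ry":0,"rz":0},{"dx":-0.008,"dy":0,"dz":-0.08,"rx":0,"ry":0,"rz":0},{"dx":-0.008,"dy":0,"dz":-0.1,"rx":0,"ry":0,"rz":0},{"dx":-0.008,"dy":0,"dz":-0.12,"rx":0,"ry":0,"rz":0},{"dx":-0.008,"dy":0,"dz":-0.12,"rx":0,"ry":0,"rz":0}]'
```

```text
time_s: 8.75
tcp_pos: [0.5568, -0.2152, 0.2536]
ee_rot: [1.943, 2.464, -0.005]
ft_force: [6.1, -19.6, -11.0]
finger_gap: -0.0
finger_force: 10.4
```

```bash

python3 -m inch '[{"dx":-0.02,"dy":0,"dz":0,"rx":0,"ry":0,"rz":0},{"dx":-0.05,"dy":0,"dz":0,"rx":0,"ry":0,"rz":0},{"dx":-0.1,"dy":0,"dz":-0.02,"rx":0,"ry":0,"rz":0},{"dx":-0.2,"dy":0,"dz":-0.05,"rx":0,"ry":0,"rz":0},{"dx":-0.3,"dy":0,"dz":-0.3,"rx":0,"ry":0,"rz":0},{"dx":-0.3,"dy":0,"dz":-0.6,"rx":0,"ry":0,"rz":0},{"dx":-0.3,"dy":0,"dz":-0.9,"rx":0,"ry":0,"rz":0},{"dx":-0.3,"dy":0,"dz":-0.9,"rx":0,"ry":0,"rz":0}]'
python3 - <<'E'
from bench import *
import cv2
im=get_image("wrist")[60:360,160:480,::-1];im2=get_image("side")[300:420,340:500,::-1]
cv2.imwrite("pics/w3.png",cv2.hconcat([cv2.resize(im,(400,375)),cv2.resize(im2,(400,375))]))
E
```

```text
time_s: 9.75
tcp_pos: [0.562, -0.237, 0.3275]
ee_rot: [1.942, 2.466, 0.001]
ft_force: [1.0, -0.2, -0.4]
finger_gap: 0.0001
finger_force: 0.0
```

View pics/w3.png

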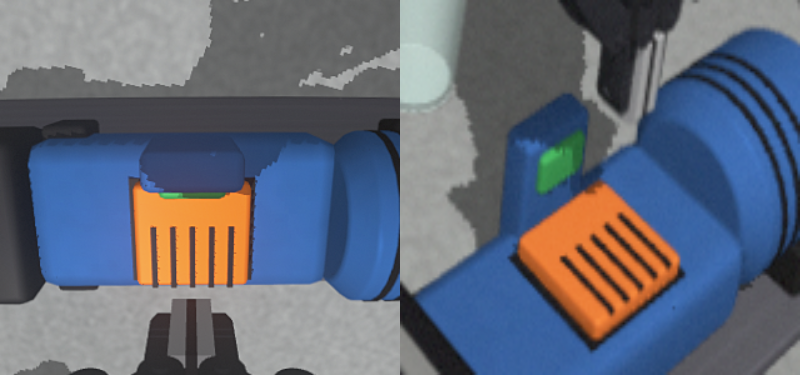

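The button stays deep in its cheek (green at (560,160)) and the plate sits visibly lower than at rest. The robot is clear, so the lock is holding.

```bash
python3 -c "
from bench import r;print(r.hand_in())"
```

```text
the job is handed in; nothing more can be done
None
```

The blue blower's trigger is locked on: the last pictures show the button in and the trigger held down. The arm is clear, the grey blower was not touched, and I handed the job in at about 10 s.

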